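# Expired carton through the spring flap of a disposal bin

## Task

Put the expired pink carton into the grey disposal bin: push the orange spring flap open with one finger of the gripper and, while that finger keeps it open, push the carton along its channel and through the gap with the other finger, so that it drops into the bin; then come away and let the flap close fully. Push gently: do not pinch or lift the carton, do not shove the flap with it (the thin card would crush), and leave the other goods where they stand.

Things in the scene. Friction and masses are not known exactly. Their poses are not given: they have to be found in the camera images.
- bin: grey steel disposal bin, fixed on the counter, 365 long (x), 180 wide (y). Origin: at counter height, right under the closed flap (x = 0), mid-width; x points through the flap into the bin, y to the left of that, z up. In front (x -200 to 5) a flat deck stands 130 above the counter; behind the flap is the pit, with 6 thick side walls that rise to 188 from x = 0 to 165. (Sizes in mm.)
- channel (a point): point on the deck surface, mid-width of the carton's channel, at bin x = -95, y = -35; axes as the bin's. Two slippery white plastic rails, 10 high, 6 thick, at bin y = -61 and -9, x = -180 to -10, leave a channel 46 wide that leads the carton straight to the right-hand part of the flap. (Sizes in mm.)
- pit (a point): centre of the pit's floor, 12 above the counter, at bin x = 82, y = 0. The pit spans x 5 to 159, y -84 to 84. (Sizes in mm.)
- hood_edge (a point): mid-point of the hood's front edge, on top, at bin x = 90, 194 above the counter. The hood (6 thick) covers the pit from there to the rear; between flap and hood the bin is open above, so fingers pointing down can move in with the flap. (Sizes in mm.)
- flap (a joint): angle (rad) of the orange flap: 0 shut, grows to 1.5 as it swings level into the bin. Upright panel 6 thick, 138 wide, 4 to 50 above the deck. Vertical hinge at its left end: bin x = 0, y = 75; shut it reaches to y = -65. A spring shuts it: 0.15 N m when shut, 0.25 at 1 rad, damping 0.05 N m s/rad (1 to 10 N at a finger, most near the hinge). (Sizes in mm.)
- flap_middle (a point): centre of the flap panel, 70 from the hinge and 27 above the deck; moves with the flap, its y axis points along the panel towards the hinge. (Sizes in mm.)
- carton_center (a point): centre of the pink carton with a white band, 36 long (x) x 40 wide (y) x 52 tall (z), about 70 g, standing loose on the deck between the channel rails, 80 to 115 in front of the flap; it stands 26 below to 26 above this point. (Sizes in mm.)
- jar: small white jar with a green cap, diameter 36, 45 tall, standing on the bin's deck near its front left corner (mm); origin under its centre, z up. To be left alone
- blue_bottle: dark blue bottle, diameter 64, 160 tall, on the counter left of the bin (mm); origin under its centre, z up. To be left alone
- red_bottle: red bottle, diameter 60, 140 tall, on the counter left of the bin (mm); origin under its centre, z up. To be left alone
- white_bottle: white bottle, diameter 60, 150 tall, on the counter right of the bin (mm); origin under its centre, z up. To be left alone
- stock_box: cream box 60 x 90 x 70 tall, on the counter right of the bin (mm); origin under its centre, z up. To be left alone
- tin: steel tin, diameter 70, 90 tall, on the counter right of the bin (mm); origin under its centre, z up. To be left alone
There are look-alikes about, which are no part of the job. Leave any black or yellow look-alike of the part that bears carton_center alone.

How it is judged:
On the way, in this order (a step that is already met when the one before it is completed fails the run):
1. a finger has pushed the flap open (more than 0.25 rad) while the carton is still in front of it (value of joint flap above 0.25 rad and contact force between the fingers and flap above 0.2 N and x of carton_center in the frame of bin below -0.005 m), for 0.05 s.
2. the carton's centre passes the flap's line while a finger still holds the flap open (value of joint flap above 0.25 rad and contact force between the fingers and flap above 0.2 N and x of carton_center in the frame of bin above 0.005 m), for 0.02 s.
3. the carton is down in the bin (z of carton_center in the frame of bin below 0.085 m and x of carton_center in the frame of bin above 0 m), for 0.2 s.
At the end, for the whole second after the job is handed in: the carton rests inside the bin, its centre less than 85 mm above the bin's underside, behind the flap and between the bin's walls, not moving; the flap has closed to within 0.06 rad (all of step 3 and x of carton_center in the frame of bin below 0.165 m and y of carton_center in the frame of bin between -0.09 and 0.09 m and value of joint flap below 0.06 rad and linear speed of carton below 0.03 m/s); the robot touches nothing.
It fails at once if the carton is lifted (its centre rises above 175 mm over the counter; it stands at 156) (z of carton_center in the frame of bin above 0.175 m).
It fails at once if the carton is pinched or pushed hard (more than 12 N from the fingers) (contact force between the fingers and carton above 12 N).
It fails at once if the carton shoves the flap (more than 1 N between them) (contact force between carton and flap above 1 N).
It fails at once if other goods are moved by more than 20 mm or tipped over (distance of any of jar, blue_bottle, red_bottle, white_bottle, stock_box, tin from where it was at the start of the episode above 0.02 m or angle between any of jar, blue_bottle, red_bottle, white_bottle, stock_box, tin's own z axis and vertical above 0.5 rad).
It also fails if it takes over 40 s, if anything falls off the work surface, if the arm or the gripper's body presses on something with over 40 N, if the wrist force passes 120 N, or if a joint passes its speed limit or range.

## Robot

A 6-joint arm with a two-finger parallel gripper is mounted at the origin on the work surface. World frame = base frame: x ahead of the robot, y to its left, z up, the work surface at z = 0. Lengths are in m, angles in rad, forces in N, time in s.
With the tool pointing down it reaches from about 0.35 to 0.925 m from the base axis. Payload 6.4 kg.
Tool frame: the origin (TCP) lies on the centre line of the jaws, within the pads' length; the fingertips stand 25 mm ahead of it and the grasp point (between the pads) lies 6 mm ahead of it; z points along the fingers, y is the direction in which the jaws open and shut (so a half turn about z gives the same grasp; the last joint's range is limited). The gripper opens to 94 mm and grips with 3 to 60 N. Pads are 16 mm wide; open, the fingers measure 119 mm over their backs; the gripper's body (75 mm by 177 mm) begins 78 mm behind the grasp point.
Start: joints at [-1.422, 0.245, 1.558, -0, 1.339, -0.174], TCP at [0.206, -0.616, 0.23] pointing down, gripper open.
Joint ranges: [-3.13, 3.13], [-1.02, 2.26], [0.13, 2.54], [-0.95, 4.09], [0.21, 2.88], [-2.74, 2.74]. Speed limits (rad/s): [2.57, 2.57, 3.14, 3.14, 3.14, 3.14].

## Interface

Orientations are given as a unit quaternion [x, y, z, w].
In Python, from rig import r gives the robot as it stands.
- The arm moves only by the tool move_arm, never from a script. Its argument "steps" is a list of rows, each an object of numbers: "gripper": the finger opening in m, from 0 to 0.094; "tx", "ty", "tz": the shift along the tool's x, y, z in m; "rx", "ry", "rz": the turn, a rotation vector about the tool's x, y, z in rad. In form: [{"gripper": .., "tx": .., "ty": .., "tz": .., "rx": .., "ry": .., "rz": ..}, ...]. A call has 1 to 5 rows; each row shifts and turns the commanded pose from where the row before left it, along the tool's axes as they then stand; what a row does not reach is not made up. A row lasts 1/8 s, in which the tool goes at most 62.5 mm and 10.7 degrees, less where a joint would pass 70% of its speed; a pose out of reach is approached as far as the arm can. A call with a gripper value outside its range is refused whole. The fingers move at their own pace and stop on an object; "grip_force" is the grip in N (left out, the last holds). Time passes only in rows, so rows that do not move let the fingers close. It gives the time, the measured TCP pose, the force and the opening at its end, in the units of the state.
- r.get_obs(): the state, without advancing time (a new reading comes with each control period).
- r.grab_frame(name): name is "scene" or "top" or "wrist"; returns (picture, depth): 400x640x3 uint8, blue, green, red; 400x640 float32, m along the optical axis (not along the pixel's ray), 0 where there is no reading.
- r.camera_params(name): a dict with "camera_matrix" (3x3 intrinsics, pixels), "R" (3x3) and "t" (3): a world point X has camera coordinates R X + t. Camera axes: x right, y down, z forward; pixel columns grow to the right and rows downward; lengths in m; the calibration is good to about 2 mm. A picture is of the moment at which its call begins: read the wrist's pose just before it. camera_params takes no time and is no camera call; for the wrist camera it gives the pose at the moment of the call.
- r.sign_off(): hands the job in, once; it reports no verdict.
The state is a dict: "clock": time; "joints": joint angles; "qd": joint speeds; "tau": joint torques, N m; "tcp_pos": TCP position; "tool_rot": TCP orientation; "ft_force": force on the tool from outside, world axes, zero at the start; "ft_torque": the same for the moment, N m; "finger_gap": finger opening in m.
Only numpy, scipy, OpenCV 4.12 (cv2) and the standard library are available. Lean on these libraries where they do the work, as an engineer would, in place of code of your own. Each camera call takes 0.05 s, during which the arm holds its last target.

## Working session

There is one attempt and no reset: what is moved stays moved. The work goes in short steps, Python scripts to look and compute and a tool call to move; the robot and the scene stay as the last step left them, time stands still between calls to the robot, and variables do not carry over. Pictures are saved under pics/ and viewed, and the job is handed in when it is done.

Besides the shell and the picture viewer there is one more tool, called after "Emit:" by a JSON object that holds its "op" and its "data", one argument or row to a line. move_arm: Moves the arm, as the interface text tells. Its arguments: {"type":"object","properties":{"steps":{"type":"array"},"grip_force":{"type":"number"}},"required":["steps"]}

```bash
mkdir -p pics; ls; python3 - <<'E'
from rig import r
import cv2,numpy as np
o=r.get_obs(); print(o)
for n in ["scene","top"]:
    p,d=r.grab_frame(n); cv2.imwrite(f"pics/{n}0.png",p); np.save(f"pics/{n}0.npy",d); c=r.camera_params(n); np.savez(f"pics/{n}0.npz",**c); print(c)
E
```

```text
pics
{'clock': 0.0, 'joints': array([-1.42208002e+00,  2.45797770e-01,  1.55897294e+00, -1.38567279e-05,
        1.33869491e+00, -1.74093107e-01]), 'qd': array([-0.00015038,  0.00038216,  0.0008779 ,  0.00030217,  0.00122065,
       -0.00073491]), 'tau': array([-4.68149810e-04, -4.15828657e+01, -3.14609313e+01,  6.84346142e-02,
        3.31958674e-02, -1.49235325e-04]), 'tcp_pos': array([ 0.20612629, -0.61588245,  0.22937782]), 'tool_rot': array([ 9.87001824e-01,  1.60706325e-01,  5.14165717e-06, -9.36497104e-04]), 'ft_force': array([ 0.08020261, -0.52520315,  0.68979284]), 'ft_torque': array([ 0.00220564,  0.01351972, -0.04874289]), 'finger_gap': 0.09416752525070576}
{'camera_matrix': array([[416.83619009,   0.        , 317.06209108],
       [  0.        , 416.83619009, 203.43973851],
       [  0.        ,   0.        ,   1.        ]]), 'R': array([[ 0.82398955,  0.56644666, -0.01339439],
       [ 0.3864322 , -0.57910354, -0.71785044],
       [-0.41438072,  0.58632523, -0.69606849]]), 't': array([-0.47113677, -0.11898108,  1.58659262])}
{'camera_matrix': array([[507.32332411,   0.        , 313.74461254],
       [  0.        , 507.32332411, 205.48981345],
       [  0.        ,   0.        ,   1.        ]]), 'R': array([[ 0.0171478 , -0.99984583, -0.00377644],
       [-0.99466172, -0.01667426, -0.10183337],
       [ 0.10175471,  0.0055025 , -0.9947943 ]]), 't': array([-1.23232361e-03,  5.76458848e-01,  1.72097457e+00])}
```

View pics/scene0.png

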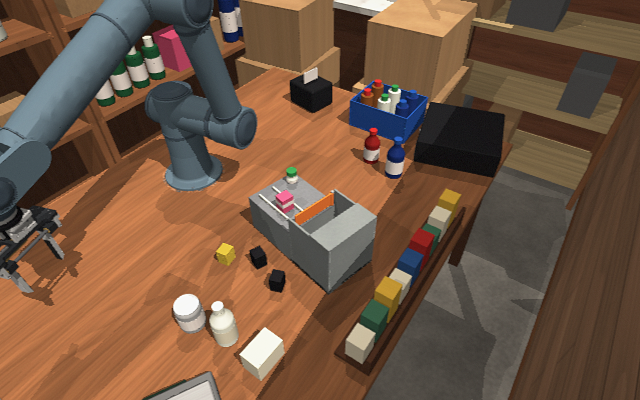

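View pics/top0.png

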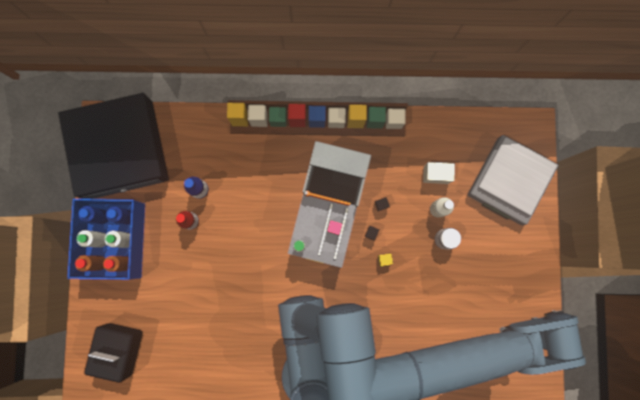

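The pink carton stands between the white rails, at top (335,228) and scene (285,201). The black ones at top (382,204) and (372,233) and the yellow one at (386,260) are look-alikes lying on the counter. The pink one is the target, being the only pink one and standing in the channel. Next come an enlarged crop and measurements.

```bash
python3 - <<'E'
import cv2
p=cv2.imread("pics/top0.png"); cv2.imwrite("pics/top0c.png",cv2.resize(p[130:280,270:400],None,fx=4.0,fy=4.0,interpolation=cv2.INTER_CUBIC))
p=cv2.imread("pics/scene0.png"); cv2.imwrite("pics/scene0c.png",cv2.resize(p[160:300,230:390],None,fx=4,fy=4,interpolation=cv2.INTER_CUBIC))
E
```

```text
(no output)
```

View pics/top0c.png

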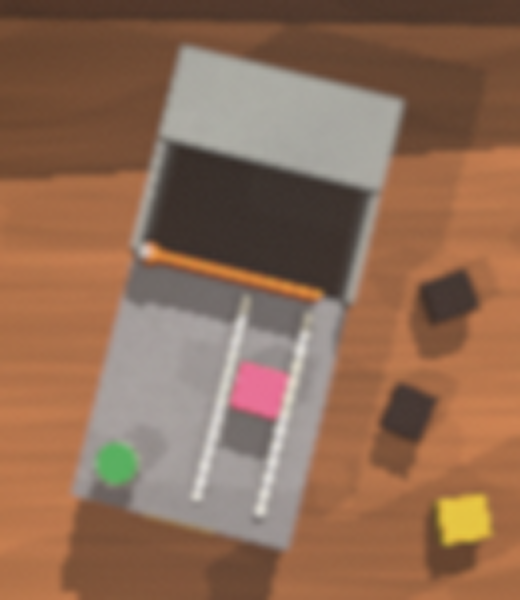

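View pics/scene0c.png

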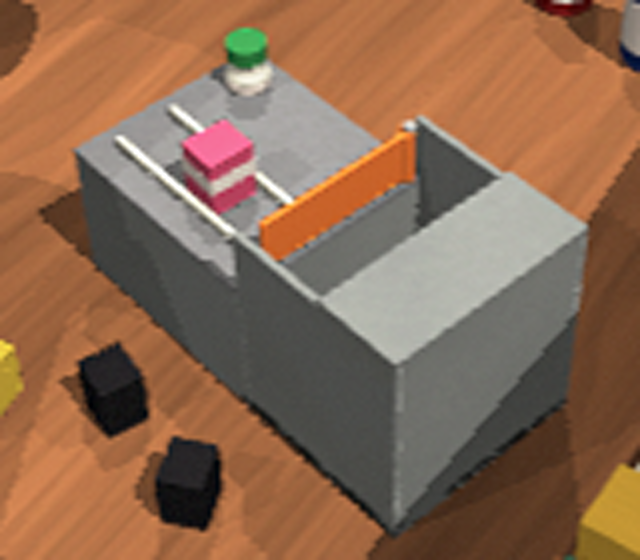

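```bash
cat > fit.py <<'E'
import numpy as np
from scipy.optimize import least_squares
def load(n): 
    c=np.load(f"pics/{n}.npz"); return c["camera_matrix"],c["R"],c["t"]
def proj(c,X): 
    K,R,t=c; q=(X@R.T+t)@K.T; return q[:,:2]/q[:,2:]
def tow(p,X):
    a=p[2]; return np.c_[p[0]+np.cos(a)*X[:,0]-np.sin(a)*X[:,1],p[1]+np.sin(a)*X[:,0]+np.cos(a)*X[:,1],X[:,2]]
def ray(c,uv,z):
    K,R,t=c; d=R.T@np.linalg.solve(K,[uv[0],uv[1],1]); o=-R.T@t; return o+d*(z-o[2])/d[2]
T=[(182,45,165,90,194),(405,100,165,-90,194),(162,140,90,90,194),(375,190,90,-90,194),(75,495,-200,90,130),(290,550,-200,-90,130),
(197,500,-180,-9,140),(246,297,-10,-9,140),(260,518,-180,-61,140),(308,318,-10,-61,140)]
S=[(397,362,165,-90,194),(587,228,165,90,194),(512,175,90,90,194),(325,300,90,-90,194),(397,530,165,-90,0),(78,152,-200,-90,130)]
def arr(L,off): 
    L=np.array(L,float); return (L[:,:2]+.5)/4-.5+np.array(off), L[:,2:]/1000
ct,cs=load("top0"),load("scene0")
ut,Xt=arr(T,(270,130)); us,Xs=arr(S,(230,160))
if __name__=="__main__":
    f=lambda p,k=3:np.r_[(proj(ct,tow(p,Xt))-ut).ravel() if k&1 else [],(proj(cs,tow(p,Xs))-us).ravel() if k&2 else []]
    for k in (1,2,3):
        s=least_squares(f,[.6,-.05,-.2],args=(k,),loss="soft_l1"); print(k,s.x,np.round(f(s.x,k).reshape(-1,2),1).tolist())
    p=s.x; inv=lambda w:(np.array([[np.cos(p[2]),np.sin(p[2])],[-np.sin(p[2]),np.cos(p[2])]])@(w[:2]-p[:2]))
    # carton top corners crop
    for uv in [(238,362),(290,375),(282,420),(230,405)]: print(inv(ray(ct,(np.array(uv)+.5)/4-.5+[270,130],.182)))
    for uv in [(185,155),(219,122),(254,150),(222,178)]: print('s',inv(ray(cs,(np.array(uv)+.5)/4-.5+[230,160],.182)))
    print('jar',inv(ray(ct,(np.array((117,462))+.5)/4-.5+[270,130],.175)))
    for uv in [(148,250),(322,295)]: print('flaptop',inv(ray(ct,(np.array(uv)+.5)/4-.5+[270,130],.18)))
E
python3 fit.py
```

```text
1 [ 0.58327785 -0.04334198 -0.22807351] [[-0.1, 0.3], [-0.5, 0.1], [-0.9, -0.8], [1.5, 0.4], [-0.8, 0.3], [-0.2, 0.2], [0.1, 0.5], [0.5, -0.1], [0.1, -0.1], [0.7, -1.4]]
2 [ 0.58809904 -0.04100357 -0.23738143] [[0.4, 0.7], [1.1, -0.5], [0.0, -1.2], [-1.2, -0.2], [-0.1, 2.2], [-0.4, -1.0]]
3 [ 0.58469825 -0.0424983  -0.22536069] [[-0.5, -0.1], [-0.9, -0.5], [-1.2, -1.2], [1.2, -0.2], [-0.9, -0.1], [-0.3, -0.3], [-0.0, 0.0], [0.3, -0.5], [0.0, -0.5], [0.4, -1.9], [-0.2, 0.4], [-0.1, -1.2], [-1.3, -1.8], [-2.0, -0.3], [-0.6, 1.9], [-1.9, -0.6]]
[-0.06776571 -0.01436367]
[-0.06791146 -0.05635915]
[-0.10368612 -0.05855696]
[-0.1020465 -0.0162854]
s [-0.08782433 -0.06024893]
s [-0.09841333 -0.01965605]
s [-0.05740416 -0.02036583]
s [-0.05079901 -0.05593238]
jar [-0.1663462   0.05905442]
flaptop [0.0015008  0.07568377]
flaptop [-0.00031991 -0.0660907 ]
```

```bash
cat > plan.py <<'E'
import numpy as np
from scipy.spatial.transform import Rotation as Ro
P=np.array([.5845,-.0427,-.228])
def b2w(x,y): 
    c,s=np.cos(P[2]),np.sin(P[2]); return np.array([P[0]+c*x-s*y,P[1]+s*x+c*y])
def delta(o,target,yaw):  # shift to target xyz in tool frame, remaining turn so tool y points at world yaw
    R=Ro.from_quat(o["tool_rot"]).as_matrix()
    want=np.array([[np.sin(yaw),np.cos(yaw),0],[-np.cos(yaw),np.sin(yaw),0],[0,0,-1]]).T
    y=np.array([np.cos(yaw),np.sin(yaw),0]);z=np.array([0,0,-1.]);want=np.c_[np.cross(y,z),y,z]
    return R.T@(np.asarray(target)-o["tcp_pos"]), Ro.from_matrix(R.T@want).as_rotvec()
E
python3 - <<'E'
from plan import *
from rig import r
o=r.get_obs(); t=np.r_[b2w(-.085,-.010),.33]; print(t)
print(delta(o,t,.332))
# 12 rows
R=Ro.from_quat(o["tool_rot"]); d=(t-o["tcp_pos"]);d[2]=0; d/=12
for i in range(12):
    print(np.round(R.inv().apply(d),4)); R=R*Ro.from_rotvec([0,0,-1.578/12])
E
```

```text
[ 0.49943947 -0.03322868  0.33      ]
(array([ 0.46305599, -0.45972715, -0.09961376]), array([-1.15306698e-03, -1.59267894e-03, -1.58000203e+00]))
[ 0.0386 -0.0383  0.0001]
[ 0.0433 -0.0329  0.0001]
[ 0.0472 -0.0269  0.0001]
[ 0.0503 -0.0205  0.0001]
[ 0.0526 -0.0137  0.0001]
[ 0.0539 -0.0067  0.0001]
[0.0544 0.0004 0.0001]
[0.0538 0.0075 0.0001]
[0.0524 0.0145 0.0001]
[0.05   0.0213 0.0001]
[0.0468 0.0276 0.0001]
[0.0428 0.0335 0.0001]
```

Emit:
{"op": "move_arm", "data": {
  "steps": [
    {"tz": -0.05, "gripper": 0.07},
    {"tz": -0.05, "gripper": 0.07},
    {"tx": 0.0386, "ty": -0.0383, "rz": -0.1315},
    {"tx": 0.0433, "ty": -0.0329, "rz": -0.1315},
    {"tx": 0.0472, "ty": -0.0269, "rz": -0.1315}
  ],
  "grip_force": 40
}}

```text
$.steps[0]: bad value
```

Emit:
{"op": "move_arm", "data": {
  "steps": [
    {"tx": 0.0503, "ty": -0.0205, "rz": -0.1315},
    {"tx": 0.0526, "ty": -0.0137, "rz": -0.1315},
    {"tx": 0.0539, "ty": -0.0067, "rz": -0.1315},
    {"tx": 0.0544, "ty": 0.0004, "rz": -0.1315},
    {"tx": 0.0538, "ty": 0.0075, "rz": -0.1315}
  ]
}}

```text
$.steps[0]: bad value
```

Emit:
{"op": "move_arm", "data": {
  "steps": [
    {"tx": 0.0524, "ty": 0.0145, "rz": -0.1315},
    {"tx": 0.05, "ty": 0.0213, "rz": -0.1315},
    {"tx": 0.0468, "ty": 0.0276, "rz": -0.1315},
    {"tx": 0.0428, "ty": 0.0335, "rz": -0.1315},
    {"tx": 0}
  ]
}}

```text
$.steps[0]: bad value
```

```bash
python3 - <<'E'
from plan import *
from rig import r
import cv2
o=r.get_obs(); print(o["clock"],o["tcp_pos"],o["finger_gap"],o["joints"])
print(delta(o,np.r_[b2w(-.085,-.010),.33],.332))
for n in ["wrist","top"]:
    c=r.camera_params(n);p,d=r.grab_frame(n); cv2.imwrite(f"pics/{n}1.png",p); np.save(f"pics/{n}1.npy",d); np.savez(f"pics/{n}1.npz",**c)
E
```

```text
0.1 [ 0.20610272 -0.6159272   0.22945752] 0.0941363161568502 [-1.42211812e+00  2.45753950e-01  1.55887685e+00 -3.62586324e-05
  1.33872953e+00 -1.74107277e-01]
(array([ 0.46305599, -0.45972715, -0.09961376]), array([-1.15306698e-03, -1.59267894e-03, -1.58000203e+00]))
```

View pics/wrist1.png

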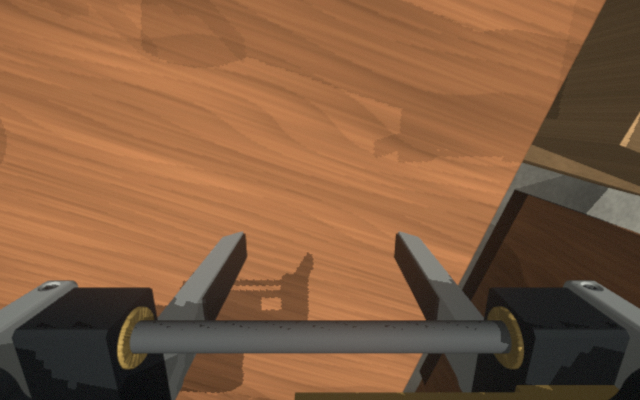

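The moves were refused because every row needs all seven keys. I'll resend them in full.

Emit:
{"op": "move_arm", "data": {
  "steps": [
    {"gripper": 0.07, "tx": 0, "ty": 0, "tz": -0.05, "rx": 0, "ry": 0, "rz": 0},
    {"gripper": 0.07, "tx": 0, "ty": 0, "tz": -0.05, "rx": 0, "ry": 0, "rz": 0},
    {"gripper": 0.07, "tx": 0.0386, "ty": -0.0383, "tz": 0, "rx": 0, "ry": 0, "rz": -0.1315},
    {"gripper": 0.07, "tx": 0.0433, "ty": -0.0329, "tz": 0, "rx": 0, "ry": 0, "rz": -0.1315},
    {"gripper": 0.07, "tx": 0.0472, "ty": -0.0269, "tz": 0, "rx": 0, "ry": 0, "rz": -0.1315}
  ],
  "grip_force": 40
}}

```text
clock: 0.82
tcp_pos: [0.28, -0.4692, 0.3303]
tool_rot: [0.936, 0.353, 0.0, -0.0]
ft_force: [0.8, -0.1, -0.2]
finger_gap: 0.0701
```

Emit:
{"op": "move_arm", "data": {
  "steps": [
    {"gripper": 0.07, "tx": 0.0503, "ty": -0.0205, "tz": 0, "rx": 0, "ry": 0, "rz": -0.1315},
    {"gripper": 0.07, "tx": 0.0526, "ty": -0.0137, "tz": 0, "rx": 0, "ry": 0, "rz": -0.1315},
    {"gripper": 0.07, "tx": 0.0539, "ty": -0.0067, "tz": 0, "rx": 0, "ry": 0, "rz": -0.1315},
    {"gripper": 0.07, "tx": 0.0544, "ty": 0.0004, "tz": 0, "rx": 0, "ry": 0, "rz": -0.1315},
    {"gripper": 0.07, "tx": 0.0538, "ty": 0.0075, "tz": 0, "rx": 0, "ry": 0, "rz": -0.1315}
  ]
}}

```text
clock: 1.45
tcp_pos: [0.4022, -0.2264, 0.3304]
tool_rot: [0.772, 0.636, 0.0, 0.0]
ft_force: [1.7, 0.3, -0.8]
finger_gap: 0.0699
```

Emit:
{"op": "move_arm", "data": {
  "steps": [
    {"gripper": 0.07, "tx": 0.0524, "ty": 0.0145, "tz": 0, "rx": 0, "ry": 0, "rz": -0.1315},
    {"gripper": 0.07, "tx": 0.05, "ty": 0.0213, "tz": 0, "rx": 0, "ry": 0, "rz": -0.1315},
    {"gripper": 0.07, "tx": 0.0468, "ty": 0.0276, "tz": 0, "rx": 0, "ry": 0, "rz": -0.1315},
    {"gripper": 0.07, "tx": 0.0428, "ty": 0.0335, "tz": 0, "rx": 0, "ry": 0, "rz": -0.1315},
    {"gripper": 0.07, "tx": 0, "ty": 0, "tz": 0, "rx": 0, "ry": 0, "rz": 0}
  ]
}}

```text
clock: 2.08
tcp_pos: [0.5001, -0.0311, 0.3302]
tool_rot: [0.579, 0.815, 0.0, -0.0]
ft_force: [0.2, -0.7, 0.0]
finger_gap: 0.0698
```

```bash
python3 - <<'E'
from plan import *
from rig import r
import cv2
o=r.get_obs(); print(o["clock"],o["tcp_pos"],o["finger_gap"],o["joints"])
print(delta(o,np.r_[b2w(-.085,-.010),.33],.332))
for n in ["wrist","top"]:
    c=r.camera_params(n);p,d=r.grab_frame(n); cv2.imwrite(f"pics/{n}2.png",p); np.save(f"pics/{n}2.npy",d); np.savez(f"pics/{n}2.npz",**c)
E
```

```text
2.075 [ 0.5000813  -0.03107397  0.33017417] 0.06982900964000016 [-2.88900537e-01 -1.80183305e-01  1.81294217e+00  3.38709837e-04
  1.50948906e+00 -6.24637882e-01]
(array([-0.00182309, -0.0013158 ,  0.00017341]), array([-0.00033507, -0.00065681,  0.00371648]))
```

View pics/wrist2.png

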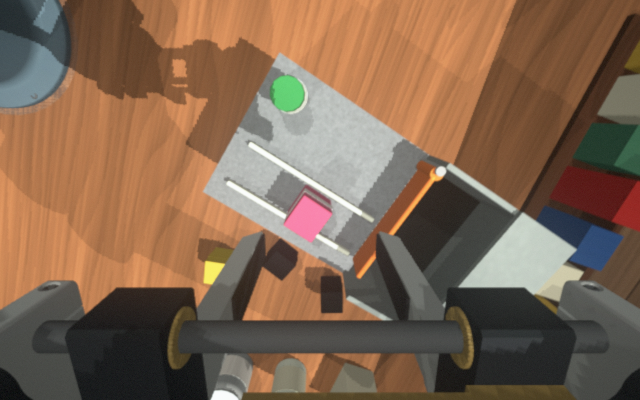

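The wrist view shows everything: rails from (250,145) to (370,218) and (228,182) to (347,252), the carton's top at (308,217), the flap from (438,173) to (360,272), and the jar at (290,93). I'll enlarge it to refine.

```bash
python3 - <<'E'
import cv2
p=cv2.imread("pics/wrist2.png"); cv2.imwrite("pics/wrist2c.png",cv2.resize(p[130:290,195:395],None,fx=4,fy=3.75,interpolation=cv2.INTER_CUBIC)[:600])
cv2.imwrite("pics/wrist2c.png",cv2.resize(p[130:280,195:395],None,fx=4,fy=4,interpolation=cv2.INTER_CUBIC))
E
```

```text
(no output)
```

View pics/wrist2c.png

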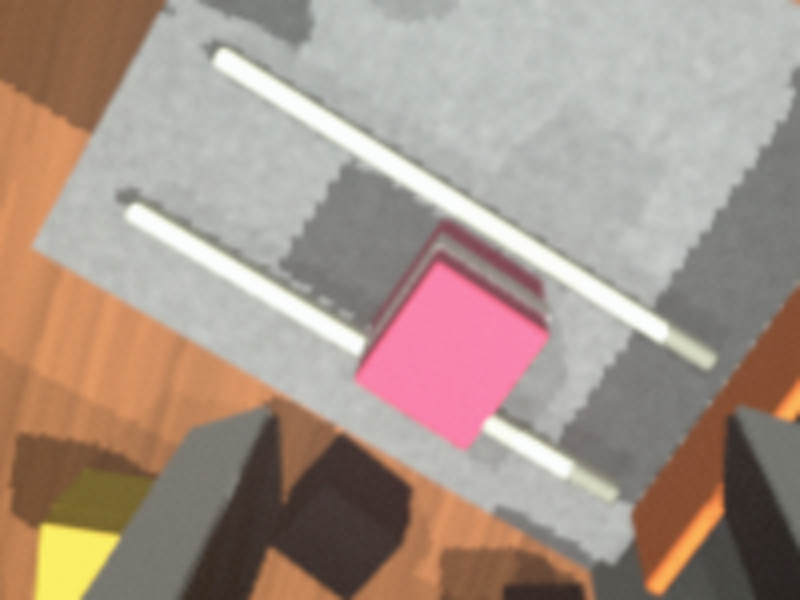

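```bash
cat > fit2.py <<'E'
from fit import *
cw=load("wrist2")
W=[(217,57,-180,-9,140),(712,362,-10,-9,140),(130,213,-180,-61,140),(614,495,-10,-61,140),(35,243,-200,-90,130)]
uw,Xw=arr(W,(195,130)); uw=np.r_[uw,[[279,54]]]; Xw=np.r_[Xw,[[-.2,.09,.13]]]
def g(p,dz=0):return (proj(cw,tow(p,Xw))-uw).ravel()
s=least_squares(g,[.5845,-.0427,-.228]);print(s.x,np.round(g(s.x).reshape(-1,2),1).tolist())
for p in (s.x,):
    inv=lambda w:(np.array([[np.cos(p[2]),np.sin(p[2])],[-np.sin(p[2]),np.cos(p[2])]])@(w[:2]-p[:2]))
    q=np.array([inv(ray(cw,(np.array(uv)+.5)/4-.5+[195,130],.182)) for uv in [(438,262),(548,328),(468,450),(357,382)]]); print(q,q.mean(0))
    print('jar',inv(ray(cw,(290,93),.175)), 'post',inv(ray(cw,(439,172),.18)))
    d=np.load("pics/wrist2.npy"); K,R,t=cw
    for uv in [(308,217),(330,160),(500,250)]:
        z=d[uv[1],uv[0]]; X=R.T@(np.linalg.solve(K,[*uv,1])*z-t); print(uv,X, inv(X))
E
python3 fit2.py
```

```text
[ 0.58505209 -0.0441485  -0.2315286 ] [[-0.7, -0.4], [1.4, 1.4], [-0.9, -0.6], [1.4, 1.8], [-1.0, 1.4], [0.1, -2.3]]
[[-0.10098703 -0.01525535]
 [-0.06782306 -0.01500188]
 [-0.06713516 -0.05495522]
 [-0.10178827 -0.05424866]] [-0.08443338 -0.03486528]
jar [-0.16427388  0.06111822] post [0.00038085 0.07713052]
(308, 217) [ 0.49458235 -0.05731998  0.18040411] [-0.08503331 -0.03357972]
(330, 160) [ 5.00145000e-01 -4.66144925e-04  1.29039949e-01] [-0.09266509  0.02303351]
(500, 250) [ 0.69281239 -0.0221062   0.19178429] [0.09982696 0.04618142]
```

```bash
sed -i 's/^P=.*/P=np.array([.585,-.0441,-.231])/' plan.py; cat > st.py <<'E'
from plan import *
from rig import r
import sys
o=r.get_obs(); a=[float(v) for v in sys.argv[1:]]
c,s=np.cos(P[2]),np.sin(P[2]); R=Ro.from_quat(o["tool_rot"]).as_matrix()
d=o["tcp_pos"][:2]-P[:2]; print("clock",o["clock"],"tcp bin",np.round([c*d[0]+s*d[1],-s*d[0]+c*d[1],o["tcp_pos"][2]],4),"gap",o["finger_gap"],"F",np.round(o["ft_force"],2))
if a: print(*[np.round(v,4) for v in delta(o,np.r_[b2w(a[0],a[1]),a[2]],P[2]+.56)])
print("10mm along bin x:",np.round(R.T@[.01*c,.01*s,0],5))
E
python3 st.py -.088 -.010 .168
```

```text
clock 2.175 tcp bin [-0.0857 -0.0095  0.3302] gap 0.07033089044923688 F [ 0.42  0.13 -0.53]
[ 0.0008 -0.0021  0.1622] [-0.0007 -0.      0.0015]
10mm along bin x: [-5.32e-03  8.46e-03 -1.00e-05]
```

Emit:
{"op": "move_arm", "data": {
  "steps": [
    {"gripper": 0.07, "tx": 0.0008, "ty": -0.0021, "tz": 0.04, "rx": 0, "ry": 0, "rz": 0},
    {"gripper": 0.07, "tx": 0, "ty": 0, "tz": 0.04, "rx": 0, "ry": 0, "rz": 0},
    {"gripper": 0.07, "tx": 0, "ty": 0, "tz": 0.04, "rx": 0, "ry": 0, "rz": 0},
    {"gripper": 0.07, "tx": 0, "ty": 0, "tz": 0.03, "rx": 0, "ry": 0, "rz": 0},
    {"gripper": 0.07, "tx": 0, "ty": 0, "tz": 0.012, "rx": 0, "ry": 0, "rz": 0}
  ]
}}

```text
clock: 2.8
tcp_pos: [0.4959, -0.0349, 0.1666]
tool_rot: [0.582, 0.813, -0.001, -0.001]
ft_force: [0.2, 0.0, 0.5]
finger_gap: 0.0698
```

```bash
python3 st.py -.088 -.010 .168; python3 - <<'E'
from rig import r
import cv2
for n in ["wrist","scene"]:
    p,d=r.grab_frame(n); cv2.imwrite(f"pics/{n}3.png",p if n=="wrist" else cv2.resize(p[130:280,220:400],None,fx=4,fy=4))
E
```

```text
clock 2.8 tcp bin [-0.0888 -0.0114  0.1666] gap 0.06978068377426892 F [0.19 0.02 0.52]
[ 0.0008  0.0015 -0.0014] [-0.0026 -0.0017 -0.0018]
10mm along bin x: [-5.30e-03  8.48e-03 -3.00e-05]
```

View pics/wrist3.png

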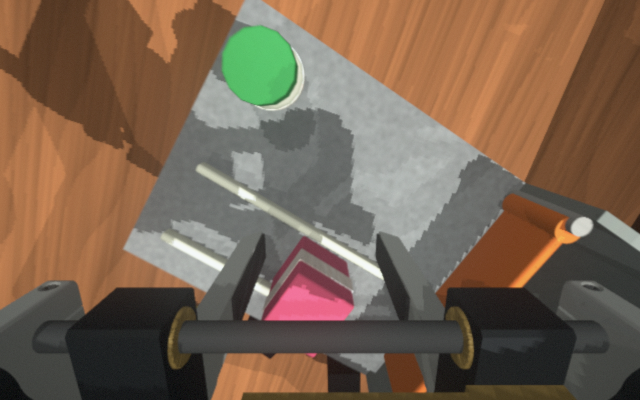

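View pics/scene3.png

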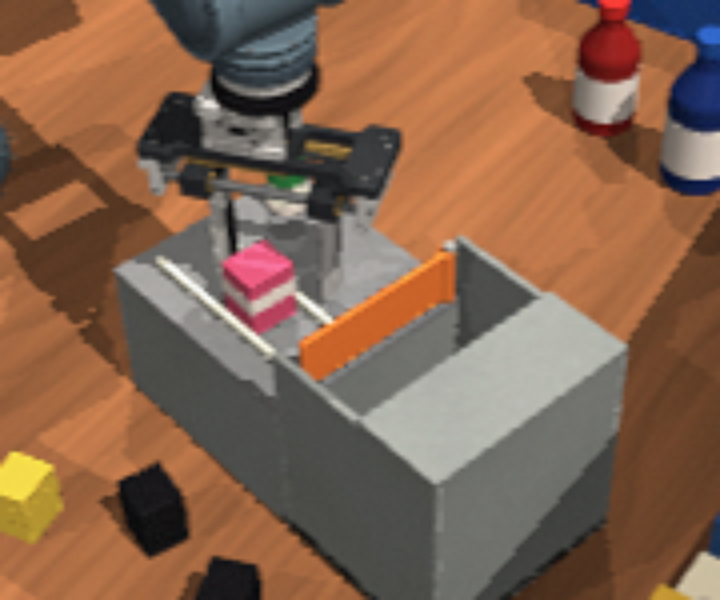

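The fingers stand one behind the carton and one left of it ahead, clear of the rail, jar and flap. Now I'll advance slowly.

Emit:
{"op": "move_arm", "data": {
  "steps": [
    {"gripper": 0.07, "tx": -0.002, "ty": 0.0055, "tz": -0.0014, "rx": 0, "ry": 0, "rz": 0},
    {"gripper": 0.07, "tx": -0.0021, "ty": 0.0034, "tz": 0, "rx": 0, "ry": 0, "rz": 0},
    {"gripper": 0.07, "tx": -0.0021, "ty": 0.0034, "tz": 0, "rx": 0, "ry": 0, "rz": 0},
    {"gripper": 0.07, "tx": -0.0027, "ty": 0.0042, "tz": 0, "rx": 0, "ry": 0, "rz": 0},
    {"gripper": 0.07, "tx": -0.0027, "ty": 0.0042, "tz": 0, "rx": 0, "ry": 0, "rz": 0}
  ]
}}

```text
clock: 3.52
tcp_pos: [0.5209, -0.0381, 0.1699]
tool_rot: [0.581, 0.814, -0.0, -0.0]
ft_force: [-0.6, 0.7, 0.6]
finger_gap: 0.0702
```

Emit:
{"op": "move_arm", "data": {
  "steps": [
    {"gripper": 0.07, "tx": -0.0027, "ty": 0.0042, "tz": 0, "rx": 0, "ry": 0, "rz": 0},
    {"gripper": 0.07, "tx": -0.0027, "ty": 0.0042, "tz": 0, "rx": 0, "ry": 0, "rz": 0},
    {"gripper": 0.07, "tx": -0.0027, "ty": 0.0042, "tz": 0, "rx": 0, "ry": 0, "rz": 0},
    {"gripper": 0.07, "tx": -0.0027, "ty": 0.0042, "tz": 0, "rx": 0, "ry": 0, "rz": 0},
    {"gripper": 0.07, "tx": -0.0027, "ty": 0.0042, "tz": 0, "rx": 0, "ry": 0, "rz": 0}
  ]
}}

```text
clock: 4.15
tcp_pos: [0.5448, -0.044, 0.1698]
tool_rot: [0.581, 0.814, -0.0, -0.001]
ft_force: [-3.7, 1.2, 2.7]
finger_gap: 0.0697
```

```bash
python3 st.py -.04 -.010 .168; python3 - <<'E'
from rig import r
import cv2
for n in ["wrist","scene"]:
    p,d=r.grab_frame(n); cv2.imwrite(f"pics/{n}4.png",p if n=="wrist" else cv2.resize(p[130:280,220:400],None,fx=4,fy=4))
E
```

```text
clock 4.15 tcp bin [-0.0391 -0.0091  0.1698] gap 0.06967377402405418 F [-3.69  1.18  2.66]
[-0.0003 -0.0012  0.0018] [-0.0009 -0.0008  0.0011]
10mm along bin x: [-5.32e-03  8.47e-03 -1.00e-05]
```

View pics/wrist4.png

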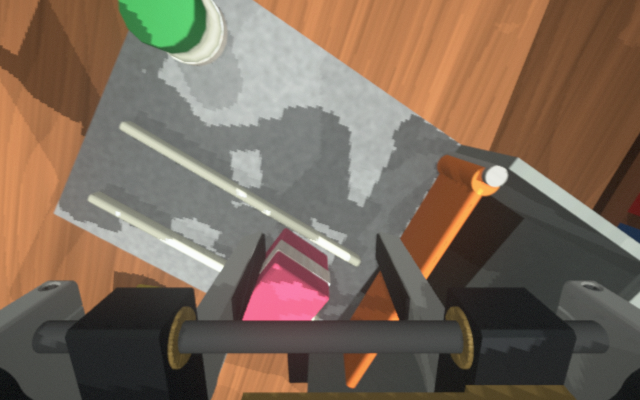

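View pics/scene4.png

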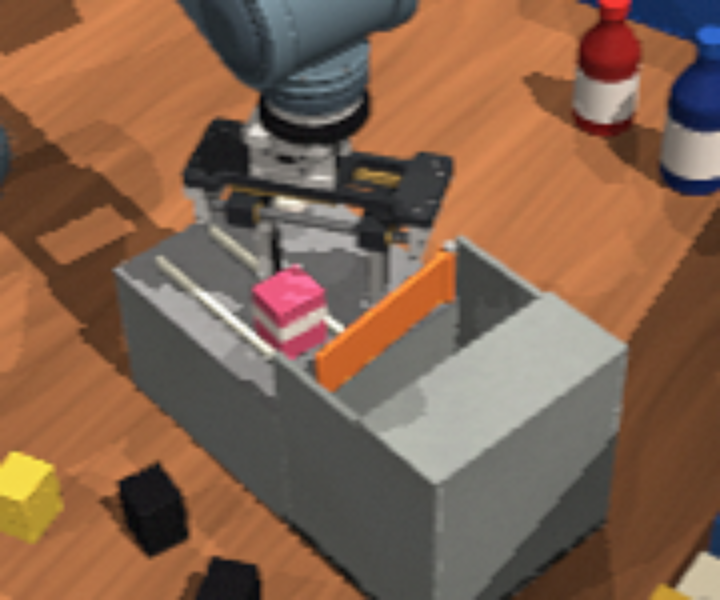

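The front finger has begun to open the flap, and the carton follows in its channel without touching it. The force is about 4 N. Continuing.

Emit:
{"op": "move_arm", "data": {
  "steps": [
    {"gripper": 0.07, "tx": -0.0027, "ty": 0.0042, "tz": 0.001, "rx": 0, "ry": 0, "rz": 0},
    {"gripper": 0.07, "tx": -0.0027, "ty": 0.0042, "tz": 0, "rx": 0, "ry": 0, "rz": 0},
    {"gripper": 0.07, "tx": -0.0027, "ty": 0.0042, "tz": 0, "rx": 0, "ry": 0, "rz": 0},
    {"gripper": 0.07, "tx": -0.0027, "ty": 0.0042, "tz": 0, "rx": 0, "ry": 0, "rz": 0},
    {"gripper": 0.07, "tx": -0.0027, "ty": 0.0042, "tz": 0, "rx": 0, "ry": 0, "rz": 0}
  ]
}}

```text
clock: 4.88
tcp_pos: [0.5692, -0.0501, 0.1685]
tool_rot: [0.581, 0.814, -0.0, -0.0]
ft_force: [-3.3, 1.9, -0.8]
finger_gap: 0.0698
```

```bash
python3 st.py -.014 -.010 .168; python3 - <<'E'
from rig import r
import cv2
for n in ["wrist","scene"]:
    p,d=r.grab_frame(n); cv2.imwrite(f"pics/{n}5.png",p if n=="wrist" else cv2.resize(p[130:280,220:400],None,fx=4,fy=4))
E
```

```text
clock 4.875 tcp bin [-0.014  -0.0095  0.1685] gap 0.06977367116205203 F [-3.26  1.86 -0.79]
[-0.0004 -0.0003  0.0005] [-0.0006 -0.0002  0.0011]
10mm along bin x: [-5.32e-03  8.47e-03 -1.00e-05]
```

View pics/scene5.png

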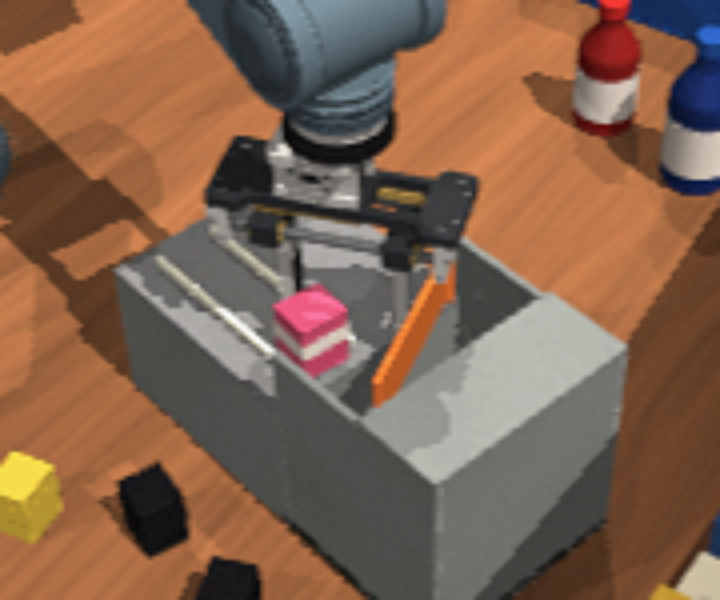

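View pics/wrist5.png

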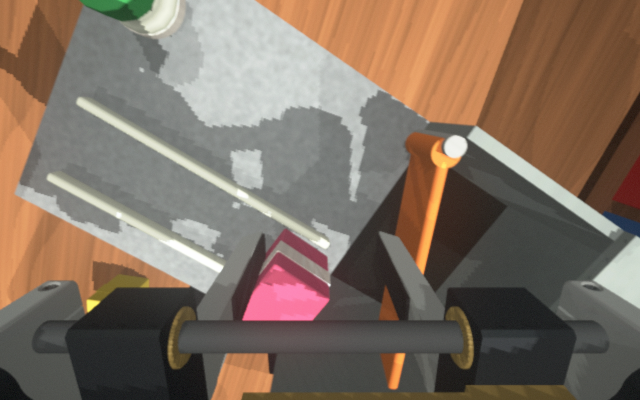

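Emit:
{"op": "move_arm", "data": {
  "steps": [
    {"gripper": 0.07, "tx": -0.0027, "ty": 0.0042, "tz": 0, "rx": 0, "ry": 0, "rz": 0},
    {"gripper": 0.07, "tx": -0.0027, "ty": 0.0042, "tz": 0, "rx": 0, "ry": 0, "rz": 0},
    {"gripper": 0.07, "tx": -0.0027, "ty": 0.0042, "tz": 0, "rx": 0, "ry": 0, "rz": 0},
    {"gripper": 0.07, "tx": -0.0027, "ty": 0.0042, "tz": 0, "rx": 0, "ry": 0, "rz": 0},
    {"gripper": 0.07, "tx": -0.0022, "ty": 0.0034, "tz": 0, "rx": 0, "ry": 0, "rz": 0}
  ]
}}

```text
clock: 5.6
tcp_pos: [0.5925, -0.056, 0.1688]
tool_rot: [0.581, 0.814, -0.0, -0.0]
ft_force: [-5.0, 0.0, 1.2]
finger_gap: 0.07
```

```bash
python3 st.py .026 -.010 .168; python3 - <<'E'
from rig import r
import cv2
for n in ["scene"]:
    p,d=r.grab_frame(n); cv2.imwrite(f"pics/{n}6.png",p if n=="wrist" else cv2.resize(p[130:280,220:400],None,fx=4,fy=4))
E
```

```text
clock 5.6 tcp bin [ 0.0101 -0.0099  0.1688] gap 0.06998646757991729 F [-4.98  0.05  1.16]
[-0.0086  0.0134  0.0007] [-0.0008 -0.      0.0011]
10mm along bin x: [-5.32e-03  8.47e-03 -1.00e-05]
```

View pics/scene6.png

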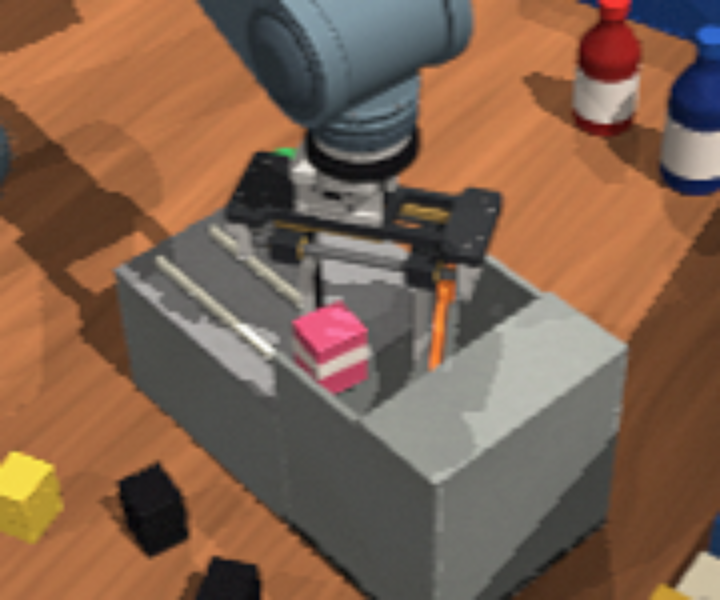

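Emit:
{"op": "move_arm", "data": {
  "steps": [
    {"gripper": 0.07, "tx": -0.0018, "ty": 0.0029, "tz": 0, "rx": 0, "ry": 0, "rz": 0},
    {"gripper": 0.07, "tx": -0.0018, "ty": 0.0029, "tz": 0, "rx": 0, "ry": 0, "rz": 0},
    {"gripper": 0.07, "tx": -0.0018, "ty": 0.0029, "tz": 0, "rx": 0, "ry": 0, "rz": 0},
    {"gripper": 0.07, "tx": -0.0018, "ty": 0.0029, "tz": 0, "rx": 0, "ry": 0, "rz": 0},
    {"gripper": 0.07, "tx": -0.0018, "ty": 0.0029, "tz": 0, "rx": 0, "ry": 0, "rz": 0}
  ]
}}

```text
clock: 6.28
tcp_pos: [0.6094, -0.0598, 0.1689]
tool_rot: [0.581, 0.814, 0.0, 0.0]
ft_force: [-3.4, 0.1, 0.3]
finger_gap: 0.0701
```

```bash
python3 st.py .04 -.010 .168; python3 - <<'E'
from rig import r
import cv2
for n in ["scene","wrist"]:
    p,d=r.grab_frame(n); cv2.imwrite(f"pics/{n}7.png",p if n=="wrist" else cv2.resize(p[130:280,220:400],None,fx=4,fy=4))
E
```

```text
clock 6.275 tcp bin [ 0.0274 -0.0097  0.1689] gap 0.07005642115794722 F [-3.39  0.1   0.31]
[-0.007   0.0105  0.001 ] [0.0003 0.0003 0.0009]
10mm along bin x: [-0.00532  0.00847  0.     ]
```

View pics/scene7.png

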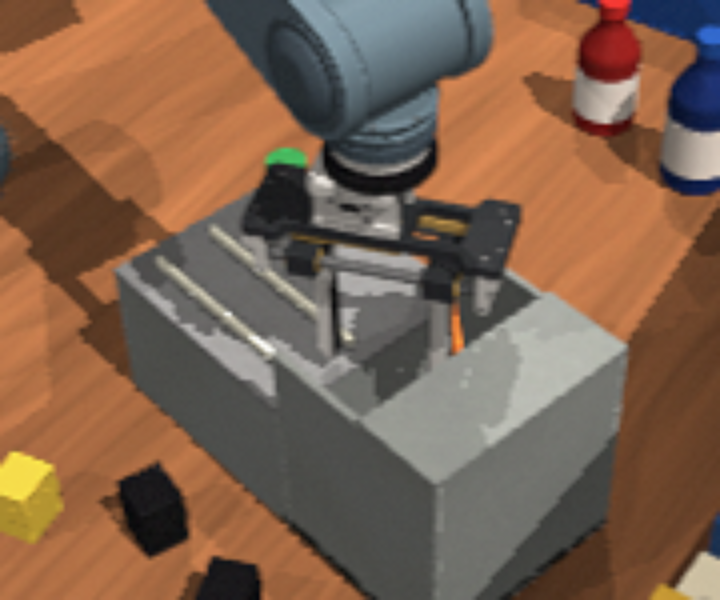

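View pics/wrist7.png

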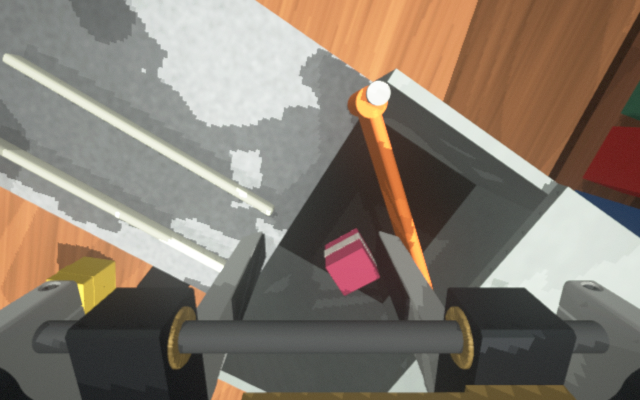

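The carton lies in the pit at wrist (350,262). I'll retreat along the channel so the flap closes with the finger, then lift.

Emit:
{"op": "move_arm", "data": {
  "steps": [
    {"gripper": 0.07, "tx": 0.0064, "ty": -0.0102, "tz": 0, "rx": 0, "ry": 0, "rz": 0},
    {"gripper": 0.07, "tx": 0.0064, "ty": -0.0102, "tz": 0, "rx": 0, "ry": 0, "rz": 0},
    {"gripper": 0.07, "tx": 0.0064, "ty": -0.0102, "tz": 0, "rx": 0, "ry": 0, "rz": 0},
    {"gripper": 0.07, "tx": 0.0064, "ty": -0.0102, "tz": 0, "rx": 0, "ry": 0, "rz": 0},
    {"gripper": 0.07, "tx": 0.0064, "ty": -0.0102, "tz": 0, "rx": 0, "ry": 0, "rz": 0}
  ]
}}

```text
clock: 7.0
tcp_pos: [0.5495, -0.0454, 0.1689]
tool_rot: [0.581, 0.814, 0.0, -0.0]
ft_force: [-1.4, -1.4, -1.0]
finger_gap: 0.0704
```

Emit:
{"op": "move_arm", "data": {
  "steps": [
    {"gripper": 0.07, "tx": 0.0064, "ty": -0.0102, "tz": 0, "rx": 0, "ry": 0, "rz": 0},
    {"gripper": 0.07, "tx": 0.0064, "ty": -0.0102, "tz": 0, "rx": 0, "ry": 0, "rz": 0},
    {"gripper": 0.07, "tx": 0.0064, "ty": -0.0102, "tz": 0, "rx": 0, "ry": 0, "rz": 0},
    {"gripper": 0.07, "tx": 0.0064, "ty": -0.0102, "tz": 0, "rx": 0, "ry": 0, "rz": 0},
    {"gripper": 0.07, "tx": 0, "ty": 0, "tz": -0.02, "rx": 0, "ry": 0, "rz": 0}
  ]
}}

```text
clock: 7.62
tcp_pos: [0.5015, -0.0342, 0.1875]
tool_rot: [0.581, 0.814, -0.001, -0.002]
ft_force: [0.8, -0.8, -0.0]
finger_gap: 0.07
```

Emit:
{"op": "move_arm", "data": {
  "steps": [
    {"gripper": 0.07, "tx": 0, "ty": 0, "tz": -0.04, "rx": 0, "ry": 0, "rz": 0},
    {"gripper": 0.07, "tx": 0, "ty": 0, "tz": -0.05, "rx": 0, "ry": 0, "rz": 0},
    {"gripper": 0.07, "tx": 0, "ty": 0, "tz": -0.05, "rx": 0, "ry": 0, "rz": 0},
    {"gripper": 0.07, "tx": 0, "ty": 0, "tz": 0, "rx": 0, "ry": 0, "rz": 0},
    {"gripper": 0.07, "tx": 0, "ty": 0, "tz": 0, "rx": 0, "ry": 0, "rz": 0}
  ]
}}

```text
clock: 8.25
tcp_pos: [0.503, -0.0347, 0.328]
tool_rot: [0.581, 0.814, -0.0, -0.0]
ft_force: [0.0, -0.4, 0.6]
finger_gap: 0.0699
```

```bash
python3 st.py; python3 - <<'E'
from rig import r
import cv2
for n in ["scene","wrist","top"]:
    p,d=r.grab_frame(n); cv2.imwrite(f"pics/{n}8.png",p if n=="wrist" else cv2.resize(p[130:280,220:400],None,fx=4,fy=4) if n=="scene" else p)
E
```

```text
clock 8.25 tcp bin [-0.082  -0.0096  0.328 ] gap 0.06990021295906766 F [ 0.04 -0.39  0.57]
10mm along bin x: [-5.32e-03  8.47e-03 -1.00e-05]
```

View pics/scene8.png

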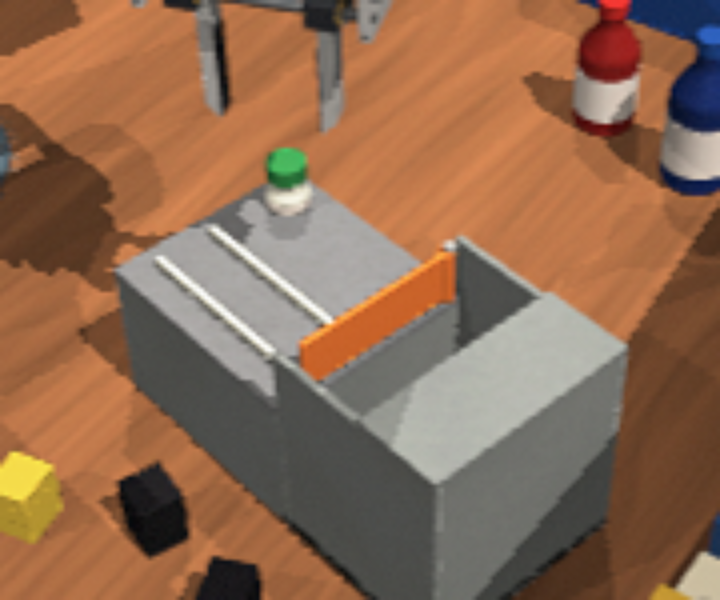

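View pics/wrist8.png

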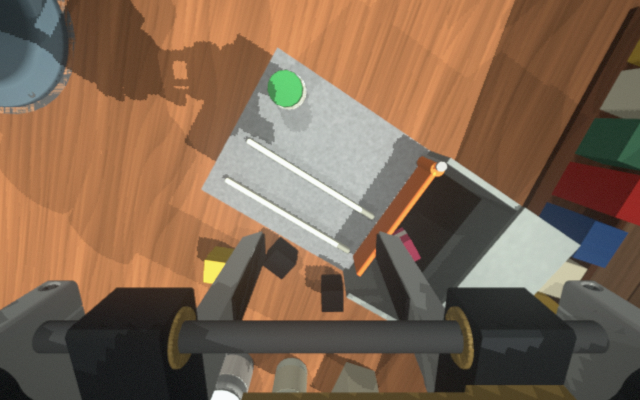

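View pics/top8.png

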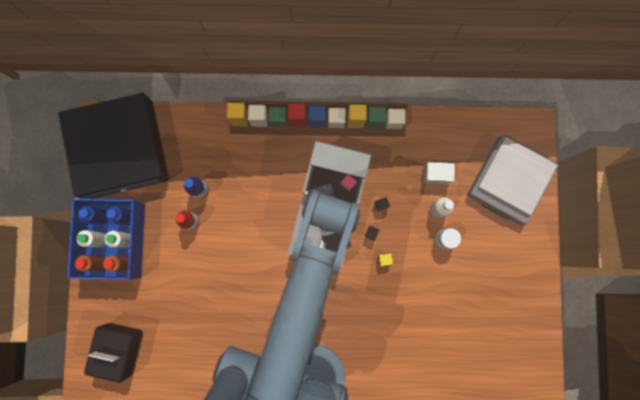

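The flap is shut: it matches the first picture, from (438,170) to (360,272) in the wrist view. The carton lies in the pit at top (348,183). The jar, bottles, box and tin are where they were, and the gripper is clear.

```bash
python3 -c "
from rig import r
print(r.sign_off())"
```

```text
the job is handed in; nothing more can be done
None
```

The pink carton is in the disposal bin, the flap has closed again, and I handed the job in at about 8.4 s. `sign_off` gives no verdict, so this rests on my own checks.

**What I did:** I set the gripper at an angle to the channel and moved it in one straight line. The front finger pushed the flap open while the rear finger slid the carton through the gap until it dropped. I then backed out, so the flap shut behind the finger, and lifted clear.

**Last checks:**
- **Carton:** the top and wrist pictures show it lying in the pit.
- **Flap:** it looks as shut as it did in the first picture. I judged this by eye and did not measure the angle.
- **Other goods:** the jar, bottles, box and tin look unmoved.
- **Forces:** the readings between moves were about 5 N at most during the push, and near zero at the end.

**Hitches:** The first three move calls were refused because rows must carry all seven values; nothing moved, and I resent them in full. The separate camera fits of the bin's position agreed to within about 5 mm. The carton turned slightly just before it fell, without touching the flap in any picture.

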